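Weigh the copper corrosion coupon

TASK

Weigh the copper coupon, which lies sunk in a lane of the aluminium cooling block, too thin to be picked up there: press a fingertip lightly on its face (never over 15 N, that scores it) and slide it along the lane until its end overhangs the block's open front edge by a good 20 mm while it still lies flat in the lane. Then pinch the overhanging end by its two sides, lift it off, lay it flat and gently on the middle of the balance pan, touching nothing but the pan, and let go. Leave the other coupons and everything else on the bench where they are.

Things in the scene. Friction and masses are not known exactly. Their poses are not given: they have to be found in the camera images.
- block: Cooling block, fixed: bare aluminium on black rubber feet, 150 (its x) x 190 (its y) x 54 mm high. Origin under its centre on the bench; its front (-x) faces the robot within 0.25 rad; z up. Three lanes along x at y = -58, 0, +58 mm, 44 mm wide, 4 mm deep (floor at z = 50 mm), open at the front edge (x = -75 mm), closed by a back stop at x = +61 mm; one coupon in each, in any order.
- block_edge (a point): Middle of the block's open front edge, at the height of the lane floors (the block's x = -75, y = 0, z = 50 mm); axes as the block's. In front of this edge the bench is clear. Metal slides easily on the lane floors (friction about 0.3, varies by a fifth).
- copper_center (a point): Centre of the copper coupon (red-brown bar, 100 x 40 x 3 mm, about 107 g, varies), half-way up. It lies in a lane with 2 mm play each side, its face 1 mm below the block's top, its rear end within 5 mm of the back stop, its front end 31 to 36 mm behind the front edge. Its x runs along its length, to the back of the block at the start; z up. Black dot at the rear: hanging hole.
- copper: The same copper coupon; origin under its centre on its underside, axes as above.
- brass_center (a point): Brass coupon (yellow metal), same size, in another lane; its centre. Leave it alone.
- steel_center (a point): Steel coupon (grey metal), same size, in another lane; its centre. Leave it alone.
- pan: The weighing pan: a bright round steel disc 80 mm across and 4 mm thick, origin at the centre of its flat upper face, z up, about 94 mm above the bench. Free space all round it: the top of the balance's housing lies 32 mm below its upper face. It rides on an overload spring of 3 N per mm (travel 4 mm) straight down; more than 10 N harms it.
- balance: Precision balance, white, 300 (its x) x 190 (its y) mm, fixed. Origin under its centre on the bench; its front with the sloping display is at -x and faces the robot within 0.25 rad. Housing 62 mm high; the pan stands above it at x = +55, y = 0 mm. Block and balance stand side by side, either way round.
- beaker: Glass beaker, 68 mm across, 90 mm high, standing on the bench; leave it alone.
- reagent: Amber jar with red cap, 70 mm across, 150 mm high; leave it alone.
- washbottle: White wash bottle with blue cap, 64 mm across, 190 mm high; leave it alone.
- dish: White porcelain dish, 90 mm across, 22 mm high; leave it alone.
- forceps: Steel forceps, 130 mm long, lying on the bench at the back; leave them alone.
There are look-alikes about, which are no part of the job. What is meant by the copper is not blue, and is the larger of those in its own colour. Of the things that look like the block, the middle-sized one is meant.

How it is judged:
By the outcome, as a careful person would: the job done as asked, in the order asked, and still so for the second after the job is handed in, with the robot touching nothing.
It also fails if it takes over 69 s, if anything falls off the work surface, if the arm or the gripper's body presses on something with over 40 N, if the wrist force passes 120 N, or if a joint passes its speed limit or range.

ROBOT

A 7-joint arm with a two-finger parallel gripper is mounted at the origin on the work surface. World frame = base frame: x ahead of the robot, y to its left, z up, the work surface at z = 0. Lengths are in m, angles in degrees, forces in N, time in s.
With the tool pointing down it reaches from about 0.425 to 0.95 m from the base axis. Payload 4.7 kg.
Tool frame: the origin (TCP) lies on the mounting face of the last link; the fingertips stand 173 mm ahead of it and the grasp point (between the pads) lies ahead of it (robot.pinch_z is the z of the grasp point in the tool frame, in m); z points along the fingers, y is the direction in which the jaws open and shut (so a half turn about z gives the same grasp; the last joint's range is limited). The gripper opens to 85 mm and grips with 20 to 120 N. Pads are 22 mm wide; open, the fingers measure 114 mm over their backs; the gripper's body (76 mm by 85 mm) begins 54 mm behind the grasp point. The pads swing forward as they close: fully open they stand 13 mm farther back than shut.
Start: joints at [68.818, 26.849, -2.785, 87.806, 1.381, 65.374, -4.715], TCP at [0.226, -0.636, 0.405] pointing down, gripper open.
Joint ranges: [-148.3, 148.3], [-19.14, 114.17], [-79.39, 73.82], [5.75, 140.21], [-59.74, 239.74], [12.07, 113.84], [-152.46, 152.46]. Speed limits (degrees/s): [147.25, 147.25, 180, 180, 180, 180, 180].

INTERFACE

Orientations are given as a 3x3 rotation matrix whose columns are the frame's x, y, z axes.
In Python, from workcell import robot gives the robot as it stands. The module is installed in compiled form; this text tells all that it offers.
- The arm moves only by the shell command python3 -m jog 'ROWS' [FORCE]. ROWS is a JSON object of lists of equal length, an entry for each row: "gripper": the closure in counts, from 0 (fully open) to 255 (shut); "linear": the shift along the tool's x, y, z in units of 60 mm (1.0 is 60 mm), a list of three; "turn": the turn about the tool's z in units of 10 degrees (1.0 is 10 degrees). A call has 1 to 12 rows; each row shifts and turns the commanded pose from where the row before left it, along the tool's axes as they then stand; what a row does not reach is not made up. A row lasts 1/8 s, in which the tool goes at most 62.5 mm and 10.7 degrees, less where a joint would pass 70% of its speed; a pose out of reach is approached as far as the arm can. A call is refused whole if a number of a shift passes 1 or a number of a turn 1, either way. A call with a gripper value outside its range is refused whole. The fingers move at their own pace and stop on an object; FORCE is the grip in N (left out, the last holds). Time passes only in rows, so rows that do not move let the fingers close. It gives the time, the measured TCP pose, the force and the opening at its end, in the units of the state.
- robot.state(): the state, without advancing time (a new reading comes with each control period).
- robot.get_image(name): name is "side" or "top" or "wrist"; returns the picture (480x640x3 uint8, blue, green, red); there is no depth.
- robot.camera_info(name): a dict with "intrinsics" (3x3 intrinsics, pixels), "world_from_camera" (4x4, takes a point from camera to world coordinates). Camera axes: x right, y down, z forward; pixel columns grow to the right and rows downward; lengths in m; the calibration is good to about 2 mm. A picture is of the moment at which its call begins: read the wrist's pose just before it. camera_info takes no time and is no camera call; for the wrist camera it gives the pose at the moment of the call.
- robot.job_done(): hands the job in, once; it reports no verdict.
The state is a dict: "clock": time; "joint_pos": joint angles; "qd": joint speeds; "tau": joint torques, N m; "ee_pos": TCP position; "tcp_rot": TCP orientation; "force": force on the tool from outside, world axes, zero at the start; "wrist_torque": the same for the moment, N m; "opening": finger opening in m.
Only numpy, scipy, OpenCV 4.12 (cv2) and the standard library are available. Lean on these libraries where they do the work, as an engineer would, in place of code of your own. Each camera call takes 0.05 s, during which the arm holds its last target.

## Working session

There is one attempt and no reset: what is moved stays moved. The work goes in short steps, Python scripts to look and compute and a shell command to move; the robot and the scene stay as the last step left them, time stands still between calls to the robot, and variables do not carry over. Pictures are saved under pics/ and viewed, and the job is handed in when it is done.

```bash
mkdir -p pics; cat > h.py <<'E'
import numpy as np, cv2
from workcell import robot
def snap(n,f):
    im=robot.get_image(n); cv2.imwrite('pics/'+f,im); return im
def ray(n,u,v,z,info=None):
    c=info or robot.camera_info(n);K=np.array(c['intrinsics']);T=np.array(c['world_from_camera'])
    d=T[:3,:3]@np.linalg.solve(K,[u,v,1.]);o=T[:3,3]
    return o+d*(z-o[2])/d[2]
def proj(n,p,info=None):
    c=info or robot.camera_info(n);K=np.array(c['intrinsics']);T=np.array(c['world_from_camera'])
    q=K@(T[:3,:3].T@(np.array(p)-T[:3,3]));return q[:2]/q[2]
def st():
    s=robot.state();print('t',s['clock'],'p',np.round(s['ee_pos'],4),'F',np.round(s['force'],2),'open',round(s['opening'],4));print(np.round(s['tcp_rot'],4).tolist(),np.round(s['joint_pos'],1));return s
E
python3 - <<'E'
from h import *
snap('top','top0.png');snap('side','side0.png')
st();print(robot.pinch_z)
for n in('top','side','wrist'):
  c=robot.camera_info(n);print(n,np.round(c['intrinsics'],1).tolist(),np.round(c['world_from_camera'],3).tolist())
E
```

```text
t 0.1 p [ 0.2256 -0.636   0.4037] F [-0.21  0.71  0.07] open 0.0858
[[0.9425, 0.3343, -0.0006], [0.3343, -0.9425, 0.0017], [-0.0, -0.0018, -1.0]] [68.8 26.9 -2.8 87.9  1.4 65.4 -4.7]
0.1547
top [[559.0, 0.0, 322.5], [0.0, 559.0, 238.8], [0.0, 0.0, 1.0]] [[-0.01, -0.99, 0.143, 0.34], [-1.0, 0.011, 0.008, -0.002], [-0.009, -0.143, -0.99, 1.289], [0.0, 0.0, 0.0, 1.0]]
side [[448.0, 0.0, 315.3], [0.0, 448.0, 243.2], [0.0, 0.0, 1.0]] [[-0.982, -0.081, 0.171, 0.281], [-0.188, 0.526, -0.829, 1.026], [-0.023, -0.846, -0.532, 0.755], [0.0, 0.0, 0.0, 1.0]]
wrist [[330.5, 0.0, 325.1], [0.0, 330.5, 237.6], [0.0, 0.0, 1.0]] [[0.335, -0.896, -0.292, 0.3], [-0.942, -0.319, -0.102, -0.61], [-0.002, 0.31, -0.951, 0.373], [0.0, 0.0, 0.0, 1.0]]
```

View pics/top0.png

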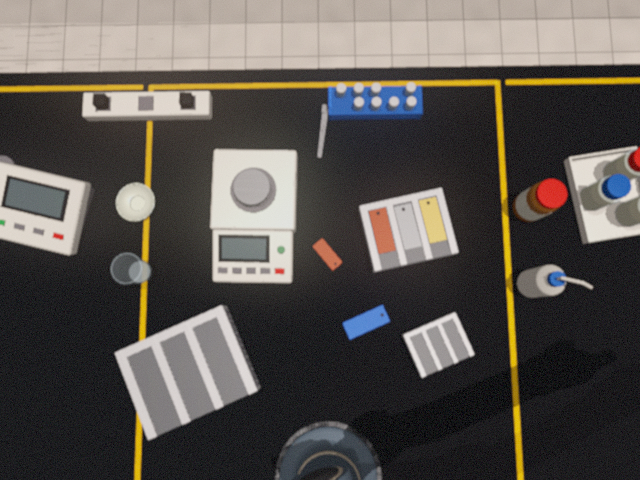

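View pics/side0.png

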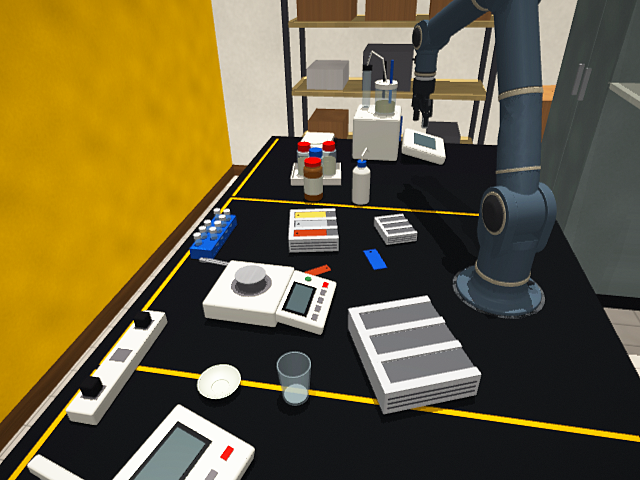

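The top view shows three block look-alikes: large (187,370), middle (408,230) and small (438,345). The copper candidates are the coupon in the middle block's left lane (382,231), a small loose red-brown bar (327,254) and a blue bar (366,322). I choose the middle block and the coupon at (382,231), and check both in a close crop.

```bash
python3 - <<'E'
from h import *
im=cv2.imread('pics/top0.png')
cv2.imwrite('pics/c1.png',cv2.resize(im[180:280,350:470],None,fx=6,fy=6,interpolation=cv2.INTER_CUBIC))
cv2.imwrite('pics/c2.png',cv2.resize(im[140:240,200:310],None,fx=6,fy=6,interpolation=cv2.INTER_CUBIC))
E
```

```text
(no output)
```

View pics/c1.png

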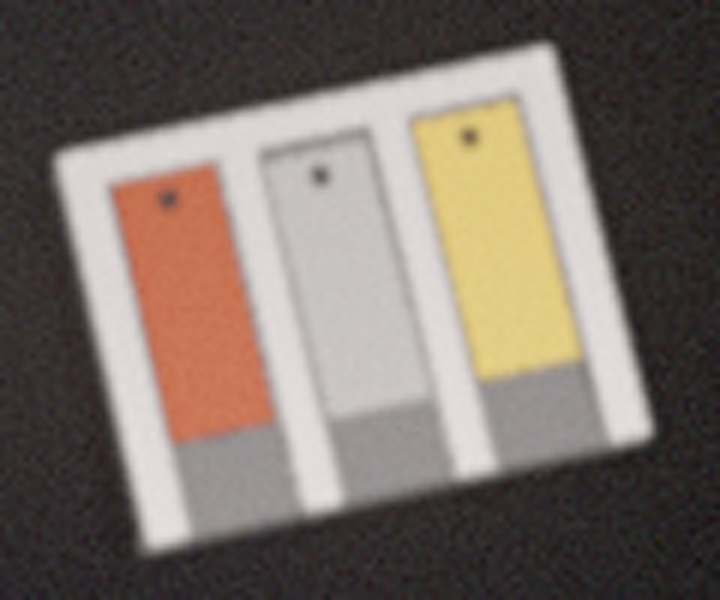

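View pics/c2.png

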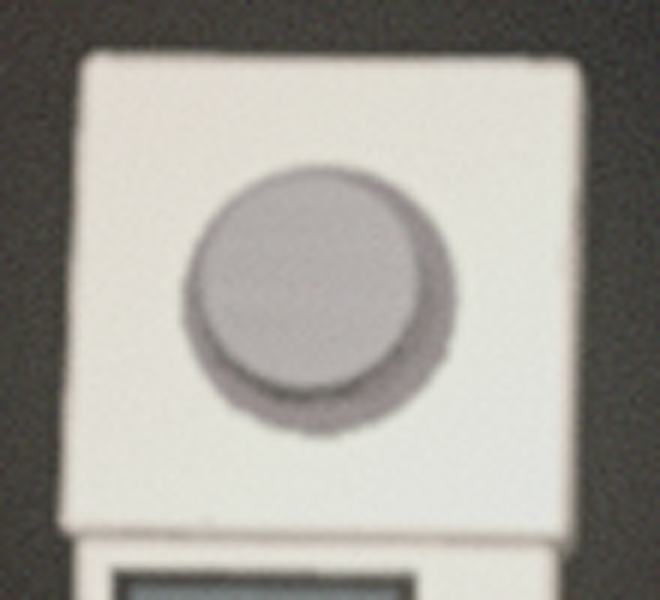

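The crop confirms the choice: a full-size red-brown coupon in the left lane, hole at the rear near crop (168,198), front end around (173–275, 443–424), and a lane open to the front. The pan disc is centred near crop (310,277).

```bash
python3 - <<'E'
from h import *
from scipy.optimize import least_squares
f=lambda x,y,ox,oy:((x+.5)/6-.5+ox,(y+.5)/6-.5+oy)
pts=[(53,152),(553,43),(655,435),(143,552)]
W=np.array([ray('top',*f(x,y,350,180),.054)[:2] for x,y in pts])
L=np.array([(75,95),(75,-95),(-75,-95),(-75,95)])/1000
r=least_squares(lambda p:(L@np.array([[np.cos(p[2]),-np.sin(p[2])],[np.sin(p[2]),np.cos(p[2])]]).T+p[:2]-W).ravel(),[.5,-.1,0])
p=r.x;print('block',p[:2],np.degrees(p[2]),np.round(r.fun*1000,1))
R=np.array([[np.cos(p[2]),-np.sin(p[2])],[np.sin(p[2]),np.cos(p[2])]])
for x,y in [(112,184),(217,166),(275,424),(173,443),(168,198)]:
  w=ray('top',*f(x,y,350,180),.053)[:2];print('cop',w,np.round((R.T@(w-p[:2]))*1000,1))
print('pan',ray('top',*f(310,277,200,140),.094), [ray('top',*f(a,b,200,140),.094)[:2].round(4) for a,b in((200,277),(420,277),(310,165),(310,388))])
pts=[(80,52),(583,62)]
for x,y in pts: print('bal',ray('top',*f(x,y,200,140),.062))
E
```

```text
block [ 0.53959138 -0.18395537] 11.89602456411138 [-1.3 -1.4 -1.7  1.4  0.4  2.1  2.5 -2.1]
cop [ 0.58241481 -0.09600769] [60.  77.2]
cop [ 0.58881122 -0.13548653] [58.2 37.3]
cop [ 0.49116414 -0.15440117] [-41.3  38.9]
cop [ 0.48450107 -0.11645711] [-40.   77.4]
cop [ 0.57683023 -0.11684059] [50.3 58. ]
pan [0.63209195 0.16214284 0.094     ] [array([0.6326, 0.2024]), array([0.6316, 0.1219]), array([0.6742, 0.1625]), array([0.5907, 0.1618])]
bal [0.72836795 0.25453371 0.062     ]
bal [0.7219676  0.06381156 0.062     ]
```

```bash
cat >> h.py <<'E'
B=np.array([.5396,-.18396]);TH=np.radians(11.9)
RB=np.array([[np.cos(TH),-np.sin(TH)],[np.sin(TH),np.cos(TH)]])
def bw(x,y): return B+RB@np.array([x,y])/1000
def wb(p): return RB.T@(np.array(p)[:2]-B)*1000
def togo(t):
    s=st();R=np.array(s['tcp_rot']);d=R.T@(np.array(t)-np.array(s['ee_pos']));
    print('d tool mm',np.round(d*1000,1),'units',np.round(d/.06,3),'heading',np.degrees(np.arctan2(R[1,0],R[0,0])),'blk',wb(s['ee_pos']))
E
python3 -m jog '{"gripper":[255,255,255,255],"linear":[[0,0,0],[0,0,0],[0,0,0],[0,0,0]],"turn":[0.76,0,0,0]}' 40
python3 -c "
from h import *
t=bw(15,58);print(t)
togo([*t,.40])"
```

```text
clock: 0.6
ee_pos: [0.2257, -0.6361, 0.4046]
tcp_rot: [[0.978, 0.208, 0.0], [0.208, -0.978, 0.0], [0.0, -0.0, -1.0]]
force: [-0.6, 0.0, -0.5]
opening: 0.0123
[ 0.54231779 -0.12411342]
t 0.6 p [ 0.2257 -0.6361  0.4046] F [-0.58  0.01 -0.46] open 0.0123
[[0.9782, 0.2077, 0.0001], [0.2077, -0.9782, 0.0001], [0.0001, -0.0001, -1.0]] [ 67.7  26.8  -1.2  87.9   0.6  65.3 -11.6]
d tool mm [ 416.1 -435.1    4.7] units [ 6.935 -7.251  0.079] heading 11.989132234733463 blk [-400.42867136 -377.72768815]
```

```bash
python3 -m jog '{"gripper":[255,255,255,255,255,255,255,255,255,255,255,255],"linear":[[0.55,-0.58,0],[0.55,-0.58,0],[0.55,-0.58,0],[0.55,-0.58,0],[0.55,-0.58,0],[0.55,-0.58,0],[0.55,-0.58,0],[0.55,-0.58,0],[0.55,-0.58,0],[0.55,-0.58,0],[0.55,-0.58,0],[0.3,-0.3,0]],"turn":[0,0,0,0,0,0,0,0,0,0,0,0]}'
python3 -m jog '{"gripper":[255],"linear":[[0,0,0]],"turn":[0]}' >/dev/null
python3 -c "
from h import *
t=bw(15,58)
togo([*t,.26]); snap('wrist','w1.png')"
```

```text
clock: 2.1
ee_pos: [0.5167, -0.1624, 0.405]
tcp_rot: [[0.977, 0.211, 0.001], [0.211, -0.977, 0.001], [0.001, -0.0, -1.0]]
force: [-0.2, -0.8, 1.1]
opening: -0.0
t 2.225 p [ 0.5165 -0.1632  0.4049] F [-0.75 -0.49 -0.87] open -0.0001
[[0.9773, 0.2117, 0.0007], [0.2117, -0.9773, 0.0006], [0.0008, -0.0004, -1.0]] [ 26.4  15.3 -16.1 105.4   4.8  59.9 -69.3]
d tool mm [ 33.4 -32.7 144.9] units [ 0.557 -0.544  2.415] heading 12.22168858692789 blk [-18.34427056  25.10072938]
```

View pics/w1.png

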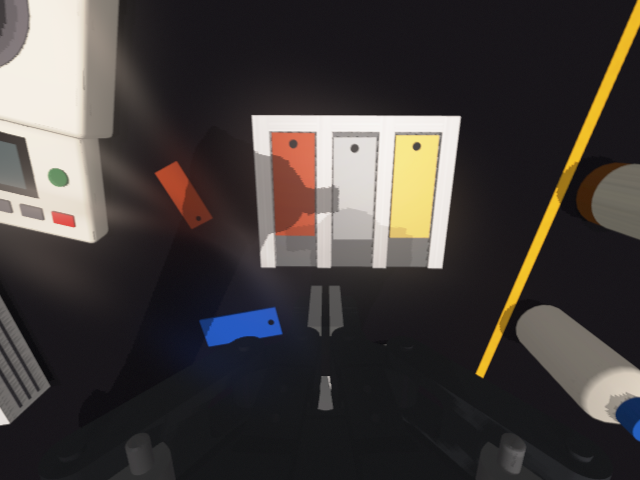

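The wrist view shows the block (top corners about (252,116), (460,116), (443,268), (262,268)), with the copper in the left lane (271–317, 133–236). I use this to cross-check the top-camera fit.

```bash
python3 - <<'E'
from h import *
im=cv2.imread('pics/w1.png');cv2.imwrite('pics/w1c.png',cv2.resize(im[105:280,240:350],None,fx=3.4,fy=3.4,interpolation=cv2.INTER_CUBIC))
for u,v in[(252,116),(460,116),(443,268),(262,268)]: print(wb(ray('wrist',u,v,.054)))
for u,v in[(271,133),(316,133),(317,236),(274,236)]: print('c',wb(ray('wrist',u,v,.053)))
E
```

```text
[71.56771147 89.96977607]
[ 72.09050698 -99.45337228]
[ -77.99972479 -100.97610922]
[-78.48001667  89.32249649]
c [56.84726738 73.53406773]
c [56.96145945 31.80817515]
c [-43.33025741  31.36330071]
c [-43.44353027  75.27687676]
```

```bash
python3 -m jog '{"gripper":[255,255,255,255,255,255],"linear":[[0.55,-0.54,0],[0,0,0.7],[0,0,0.7],[0,0,0.6],[0,0,0.3],[0,0,0]],"turn":[0.03,0,0,0,0,0]}'
python3 -c "
from h import *
t=bw(15,58)
togo([*t,.226])"
```

```text
clock: 3.02
ee_pos: [0.5407, -0.1278, 0.266]
tcp_rot: [[0.98, 0.2, -0.002], [0.2, -0.98, -0.0], [-0.002, -0.0, -1.0]]
force: [0.1, 0.2, -0.9]
opening: -0.0001
t 3.025 p [ 0.5407 -0.1278  0.266 ] F [ 0.1   0.19 -0.91] open -0.0001
[[0.9798, 0.2001, -0.002], [0.2001, -0.9798, -0.0001], [-0.002, -0.0003, -1.0]] [ 21.   26.1 -15.4 111.    9.7  44.2 -78.4]
d tool mm [ 2.4 -3.3 40. ] units [ 0.04  -0.055  0.667] heading 11.544915096876881 blk [12.66605635 54.71603856]
```

```bash
python3 - <<'E'
from h import *
im=snap('wrist','w2.png');snap('side','s2.png');t=snap('top','t2.png')
cv2.imwrite('pics/s2c.png',cv2.resize(cv2.imread('pics/s2.png')[130:270,250:390],None,fx=4,fy=4))
st()
E
```

```text
t 3.175 p [ 0.5418 -0.1272  0.2682] F [-0.21 -0.15  0.1 ] open -0.0
[[0.9796, 0.201, 0.0029], [0.201, -0.9796, -0.0008], [0.0027, 0.0013, -1.0]] [ 20.9  25.9 -15.5 110.9   9.7  44.2 -78.4]
```

View pics/w2.png

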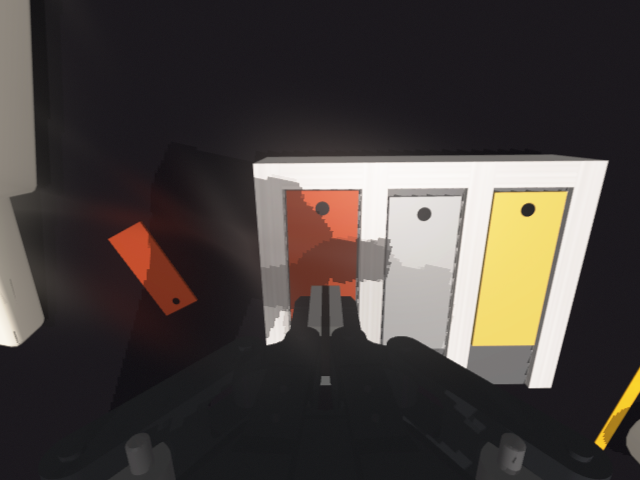

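View pics/s2c.png

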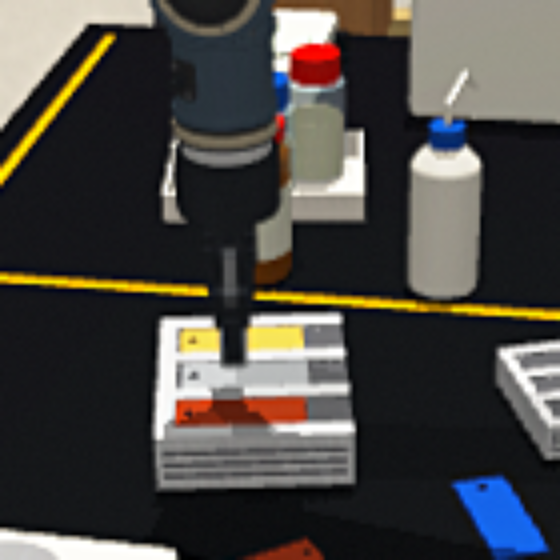

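```bash
python3 - <<'E'
from h import *
for u,v in[(256,163),(606,162),(551,388)]: print(wb(ray('wrist',u,v,.054)))
for u,v in[(285,190),(361,190)]: print('c',wb(ray('wrist',u,v,.053)))
for u,v in[(385,196),(467,189),(383,346)]: print('lane0',wb(ray('wrist',u,v,.054)))
print(proj('wrist',[*bw(75,95),.054]),proj('wrist',[*bw(60,78),.053]))
s=st();R=np.array(s['tcp_rot']);
# fingertip seen
print(proj('wrist',np.array(s['ee_pos'])+R@[0,0,.173]), proj('top',np.array(s['ee_pos'])+R@[0,0,.173]))
E
```

```text
[76.70033193 92.02052167]
[ 76.26284561 -99.05148425]
[ -75.70974371 -100.17293347]
c [61.65955641 76.94516434]
c [61.43676228 34.19046765]
lane0 [58.14612757 20.69346734]
lane0 [ 61.86055745 -24.98790403]
lane0 [-41.08466275  16.96810269]
[250.76998351 166.20097063] [283.2538914  192.94018321]
t 3.175 p [ 0.5418 -0.1272  0.2682] F [-0.21 -0.15  0.1 ] open -0.0
[[0.9796, 0.201, 0.0029], [0.201, -0.9796, -0.0008], [0.0027, 0.0013, -1.0]] [ 20.9  25.9 -15.5 110.9   9.7  44.2 -78.4]
[324.77759394 301.75838164] [384.54788816 224.51618776]
```

The wrist view at rest puts the copper lane centre under the tool to within about 1 mm (coupon rear edge at 285–361, fingers at 326). The top camera differs by about 2.5 mm, so I use a compromise. Descending.

```bash
python3 -m jog '{"gripper":[255,255,255,255],"linear":[[0.04,-0.01,0.3],[0,0,0.2],[0,0,0.07],[0,0,0]],"turn":[0,0,0,0]}' 
python3 -m jog '{"gripper":[255,255],"linear":[[0,0,0],[0,0,0]],"turn":[0,0]}' 
```

```text
clock: 3.68
ee_pos: [0.5433, -0.1256, 0.232]
tcp_rot: [[0.979, 0.202, -0.001], [0.202, -0.979, 0.0], [-0.001, -0.0, -1.0]]
force: [-0.6, -0.1, 0.4]
opening: -0.0002
clock: 3.92
ee_pos: [0.5436, -0.1257, 0.2329]
tcp_rot: [[0.979, 0.202, 0.001], [0.202, -0.979, -0.0], [0.001, 0.0, -1.0]]
force: [0.3, 0.5, -0.1]
opening: 0.0002
```

```bash
python3 -m jog '{"gripper":[255,255,255,255],"linear":[[0,0,0.03],[0,0,0.02],[0,0,0.01],[0,0,0]],"turn":[0,0,0,0]}' 
for i in 1 ; do python3 -m jog '{"gripper":[255,255],"linear":[[0,0,0.01],[0,0,0]],"turn":[0,0]}' | grep -E "ee|force"; done
python3 -m jog '{"gripper":[255,255],"linear":[[0,0,0.01],[0,0,0]],"turn":[0,0]}' | grep -E "ee|force"
```

```text
clock: 4.42
ee_pos: [0.5434, -0.1257, 0.2289]
tcp_rot: [[0.979, 0.202, -0.0], [0.202, -0.979, -0.0], [-0.0, 0.0, -1.0]]
force: [-0.0, 0.4, 0.1]
opening: 0.0
ee_pos: [0.5434, -0.1257, 0.2283]
force: [0.2, -0.5, -0.1]
ee_pos: [0.5434, -0.1257, 0.2277]
force: [0.4, 0.4, -0.7]
```

```bash
python3 -m jog '{"gripper":[255,255],"linear":[[0,0,0.01],[0,0,0]],"turn":[0,0]}' | grep -E "ee|force"
python3 -m jog '{"gripper":[255,255],"linear":[[0,0,0.01],[0,0,0]],"turn":[0,0]}' | grep -E "ee|force"
```

```text
ee_pos: [0.5434, -0.1257, 0.2271]
force: [0.4, 0.3, 0.4]
ee_pos: [0.5435, -0.1257, 0.2266]
force: [-0.3, -0.0, 0.1]
```

```bash
python3 -m jog '{"gripper":[255,255],"linear":[[0,0,0.005],[0,0,0]],"turn":[0,0]}' | grep -E "ee|force"
```

```text
ee_pos: [0.5435, -0.1257, 0.2265]
force: [-1.3, 0.2, 3.6]
```

```bash
python3 -m jog '{"gripper":[255,255],"linear":[[0,0,0.002],[0,0,0]],"turn":[0,0]}' | grep -E "ee|force"
```

```text
ee_pos: [0.5435, -0.1257, 0.2265]
force: [-1.7, 0.4, 6.1]
```

```bash
python3 -m jog '{"gripper":[255,255],"linear":[[-0.03,0,0],[0,0,0]],"turn":[0,0]}' | grep -E "ee|force"
```

```text
ee_pos: [0.5422, -0.126, 0.2265]
force: [1.7, -1.0, 3.7]
```

```bash
python3 -m jog '{"gripper":[255,255,255],"linear":[[-0.03,0,0.001],[-0.05,0,0],[0,0,0]],"turn":[0,0,0]}' | grep -E "ee|force"
```

```text
ee_pos: [0.5371, -0.1271, 0.2265]
force: [1.4, 0.7, 5.4]
```

```bash
python3 -m jog '{"gripper":[255,255,255],"linear":[[-0.05,0,0.001],[-0.05,0,0],[-0.05,0,0]],"turn":[0,0,0]}' | grep -E "ee|force"; python3 - <<'E'
from h import *
im=snap('side','s3.png');togo([0,0,0])
cv2.imwrite('pics/s3c.png',cv2.resize(im[180:270,270:360],None,fx=6,fy=6,interpolation=cv2.INTER_CUBIC))
E
```

```text
ee_pos: [0.5285, -0.1289, 0.2265]
force: [1.4, 0.6, 5.6]
t 6.975 p [ 0.5282 -0.129   0.2265] F [1.92 0.47 6.94] open -0.0001
[[0.9795, 0.2014, 0.0018], [0.2014, -0.9795, -0.0003], [0.0017, 0.0006, -1.0]] [ 20.7  28.5 -14.6 114.1  11.1  38.7 -79.3]
d tool mm [-491.8 -232.9  225.5] units [-8.197 -3.881  3.759] heading 11.61737441734957 blk [ 0.22983886 56.14583215]
```

View pics/s3c.png

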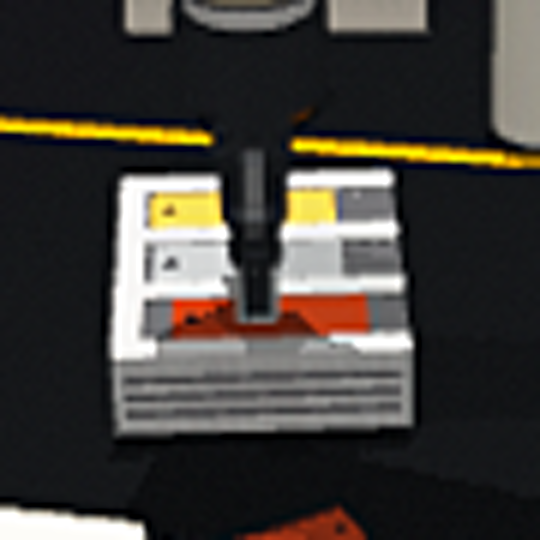

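The tip carries the coupon along: a gap of about 15 mm has opened at the rear (crop x 145–172), and the force is about 6 N. Continuing.

```bash
python3 -m jog '{"gripper":[255,255,255],"linear":[[-0.06,0,0],[-0.06,0,0],[-0.06,0,0]],"turn":[0,0,0]}' | grep -E "ee|force"
python3 -m jog '{"gripper":[255,255],"linear":[[-0.06,0,0],[-0.06,0,0]],"turn":[0,0]}' | grep -E "ee|force"
```

```text
ee_pos: [0.5179, -0.1311, 0.2265]
force: [2.1, -0.7, 4.2]
ee_pos: [0.5109, -0.1326, 0.2265]
force: [1.7, 0.7, 5.7]
```

```bash
python3 -m jog '{"gripper":[255,255],"linear":[[-0.06,0,0],[-0.06,0,0]],"turn":[0,0]}' | grep -E "ee|force"
python3 -m jog '{"gripper":[255,255],"linear":[[-0.06,0,0],[-0.06,0,0]],"turn":[0,0]}' | grep -E "ee|force"
```

```text
ee_pos: [0.5038, -0.134, 0.2265]
force: [2.1, 0.2, 6.8]
ee_pos: [0.4968, -0.1354, 0.2265]
force: [2.0, 0.4, 6.3]
```

```bash
python3 -m jog '{"gripper":[255,255],"linear":[[-0.06,0,0],[-0.06,0,0]],"turn":[0,0]}' | grep -E "ee|force"
python3 -m jog '{"gripper":[255,255],"linear":[[-0.04,0,0],[0,0,0]],"turn":[0,0]}' | grep -E "ee|force"; python3 - <<'E'
from h import *
im=snap('side','s4.png');t=snap('top','t4.png');togo([0,0,0])
a=cv2.resize(im[180:270,270:360],None,fx=4,fy=4,interpolation=cv2.INTER_CUBIC)
b=cv2.resize(t[180:280,350:470],None,fx=3.6,fy=3.6,interpolation=cv2.INTER_CUBIC)
cv2.imwrite('pics/c4.png',np.hstack([a,b]))
E
```

```text
ee_pos: [0.4898, -0.1369, 0.2265]
force: [1.9, -0.6, 5.0]
ee_pos: [0.4872, -0.1374, 0.2265]
force: [0.0, 0.4, 6.8]
t 8.7 p [ 0.4872 -0.1374  0.2265] F [0.09 0.45 7.42] open 0.0
[[0.9795, 0.2014, 0.0013], [0.2014, -0.9795, -0.0004], [0.0012, 0.0007, -1.0]] [ 22.9  25.9 -14.9 119.   10.9  36.4 -77.7]
d tool mm [-449.8 -232.9  225.8] units [-7.497 -3.882  3.763] heading 11.619292498043418 blk [-41.6600583   56.31093101]
```

View pics/c4.png

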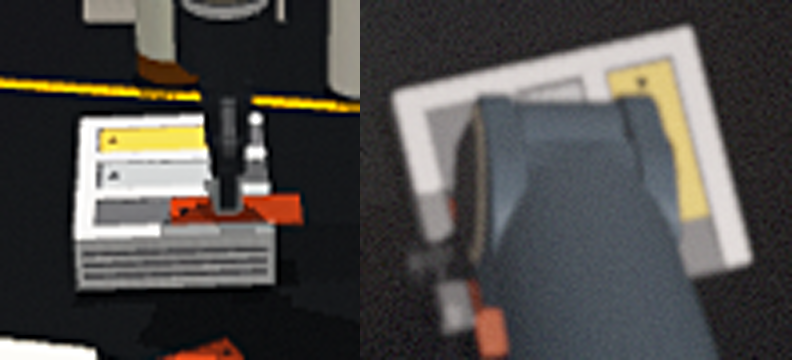

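The coupon overhangs by about 23 mm. I slide a few mm more for margin, then lift off.

```bash
python3 -m jog '{"gripper":[255,255,255],"linear":[[-0.04,0,0],[-0.03,0,0],[0,0,0]],"turn":[0,0,0]}' | grep -E "ee|force"
python3 -m jog '{"gripper":[255,255,255,255,255,255,255,255,255],"linear":[[0,0,-0.03],[0,0,-0.4],[0,0,-0.7],[-0.5,0,-0.6],[-0.5,0,-0.4],[-0.3,0,0],[0,0,0],[0,0,0],[0,0,0]],"turn":[0,0,0,0,0,0,0,0,0]}' | grep -E "ee|force"; python3 - <<'E'
from h import *
im=snap('side','s5.png');t=snap('top','t5.png');w=snap('wrist','w5.png');togo([0,0,0])
a=cv2.resize(im[180:270,270:360],None,fx=4,fy=4,interpolation=cv2.INTER_CUBIC)
b=cv2.resize(t[180:280,350:470],None,fx=3.6,fy=3.6,interpolation=cv2.INTER_CUBIC)
cv2.imwrite('pics/c5.png',np.hstack([a,b]))
E
```

```text
ee_pos: [0.4832, -0.1383, 0.2265]
force: [1.6, -0.6, 7.0]
ee_pos: [0.4072, -0.1536, 0.353]
force: [0.4, -0.4, 0.7]
t 10.35 p [ 0.407  -0.1537  0.3533] F [ 1.97 -0.05 -1.43] open 0.0
[[0.9793, 0.2023, -0.0006], [0.2023, -0.9793, 0.0006], [-0.0005, -0.0007, -1.0]] [ 31.    8.8 -17.4 121.4   3.4  50.3 -66.7]
d tool mm [-367.3 -232.6  353.7] units [-6.122 -3.876  5.894] heading 11.67258226992009 blk [-123.5268935    56.99709844]
```

View pics/c5.png

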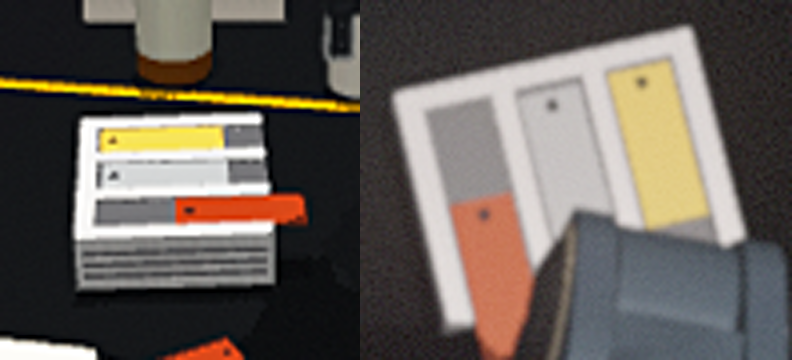

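View pics/w5.png

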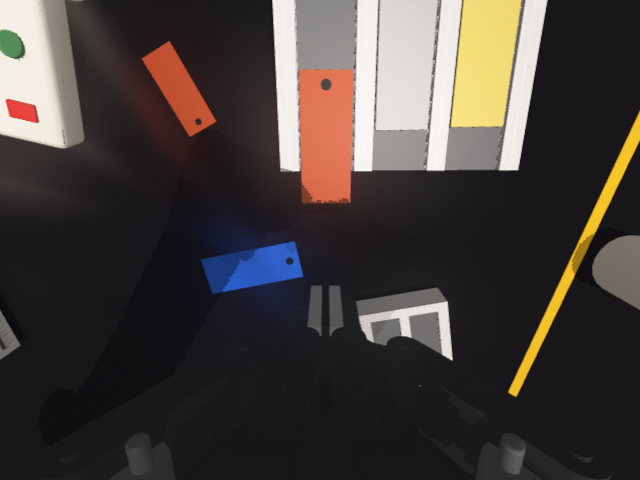

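The coupon lies flat in its lane and overhangs. In the wrist view its front end is at (303–351, 203) and the block's edge is at v=170.

```bash
python3 - <<'E'
from h import *
P={k:ray('wrist',u,v,z) for k,u,v,z in[('fl',303,203,.053),('fr',351,202,.053),('rr',352.5,69,.053),('rl',300,69,.053),('eL',281,170,.054),('eR',518,170,.054),('hole',326,84,.053)]}
for k in P: print(k,P[k].round(4),wb(P[k]).round(1))
E
python3 - <<'E'
import cv2
w=cv2.imread('pics/w5.png');cv2.imwrite('pics/w5c.png',cv2.resize(w[60:215,270:380],None,fx=3.8,fy=3.8,interpolation=cv2.INTER_CUBIC))
E
```

```text
fl [ 0.4242 -0.1314  0.053 ] [-102.1   75.3]
fr [ 0.4331 -0.1702  0.053 ] [-101.4   35.4]
rr [ 0.5303 -0.1488  0.053 ] [-1.8 36.3]
rl [ 0.5225 -0.1109  0.053 ] [-1.7 75. ]
eL [ 0.4473 -0.1092  0.054 ] [-74.9  92.2]
eR [ 0.4858 -0.2954  0.054 ] [-75.6 -98. ]
hole [ 0.5165 -0.1317  0.053 ] [-11.9  55.9]
```

View pics/w5c.png

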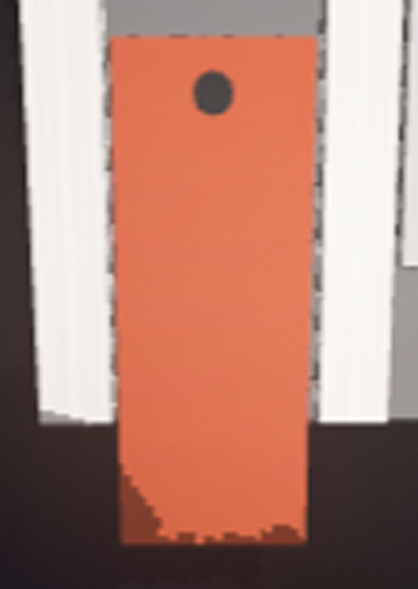

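```bash
python3 -m jog '{"gripper":[70,70,70],"linear":[[0,0,0],[0,0,0],[0,0,0]],"turn":[-0.02,0,0]}' | grep -E "ee|force|open"; python3 - <<'E'
from h import *
togo([*bw(-99.5,55.4),.2145])
E
```

```text
ee_pos: [0.4065, -0.1539, 0.3538]
force: [0.2, 0.0, -0.1]
opening: 0.0543
t 10.725 p [ 0.4065 -0.1539  0.3538] F [ 0.15  0.   -0.05] open 0.0543
[[0.9788, 0.205, 0.0001], [0.205, -0.9788, -0.0001], [0.0001, 0.0001, -1.0]] [ 31.    8.7 -17.4 121.4   3.4  50.3 -66.5]
d tool mm [ 24.5   1.4 139.3] units [0.409 0.024 2.322] heading 11.830366522915932 blk [-124.04085243   56.89524335]
```

```bash
python3 -m jog '{"gripper":[60,60,60,60],"linear":[[0.41,0.02,0],[0,0,0.7],[0,0,0.6],[0,0,0]],"turn":[0,0,0,0]}' | grep -E "ee|force|open"; python3 - <<'E'
from h import *
im=snap('side','s6.png');w=snap('wrist','w6.png');togo([*bw(-99.5,55.4),.2145])
cv2.imwrite('pics/c6.png',cv2.resize(im[170:270,270:370],None,fx=5,fy=5,interpolation=cv2.INTER_CUBIC))
E
```

```text
ee_pos: [0.4298, -0.1498, 0.2739]
force: [-0.0, 0.9, -0.4]
opening: 0.0651
t 11.325 p [ 0.4313 -0.1501  0.2765] F [0.1  0.72 0.26] open 0.0655
[[0.9788, 0.205, 0.0008], [0.205, -0.9788, -0.0002], [0.0008, 0.0003, -1.0]] [ 28.2  17.5 -16.8 123.2   7.7  40.3 -71.9]
d tool mm [-0.5  0.1 62. ] units [-9.000e-03  1.000e-03  1.033e+00] heading 11.828624275464577 blk [-99.02533415  55.49277953]
```

View pics/w6.png

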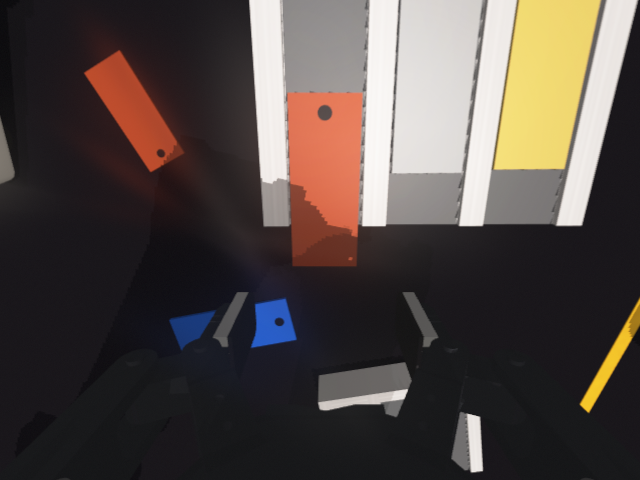

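View pics/c6.png

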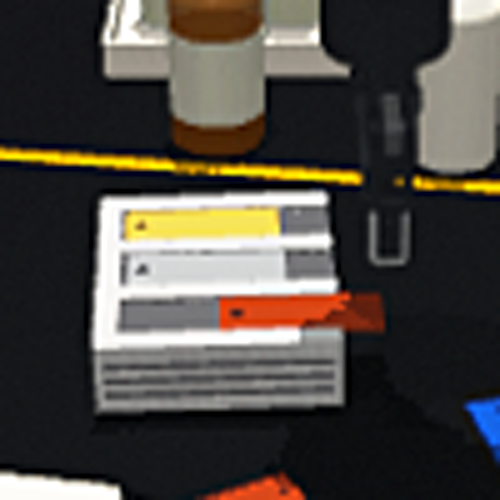

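Fingers straddle centrally: coupon at 292–357 and jaws at about 245–405 in the wrist view. Descending.

```bash
python3 -m jog '{"gripper":[60,60,60,60,60],"linear":[[0,0,0.4],[0,0,0.4],[0,0,0.15],[0,0,0.05],[0,0,0]],"turn":[0,0,0,0,0]}' | grep -E "ee|force|open"; python3 - <<'E'
from h import *
im=snap('side','s7.png');w=snap('wrist','w7.png');togo([*bw(-99.5,55.4),.2145])
cv2.imwrite('pics/c7.png',cv2.resize(im[170:270,270:370],None,fx=5,fy=5,interpolation=cv2.INTER_CUBIC))
E
```

```text
ee_pos: [0.4313, -0.1501, 0.2166]
force: [0.6, 0.0, 0.3]
opening: 0.0656
t 12.05 p [ 0.4312 -0.1501  0.2166] F [-0.53 -1.11 -0.78] open 0.0655
[[0.9788, 0.2049, 0.0017], [0.2049, -0.9788, -0.0006], [0.0015, 0.001, -1.0]] [ 26.3  23.5 -14.9 125.6  11.2  32.  -75.2]
d tool mm [-0.4  0.1  2.1] units [-0.007  0.001  0.035] heading 11.822943275800913 blk [-99.10474618  55.45765302]
```

View pics/w7.png

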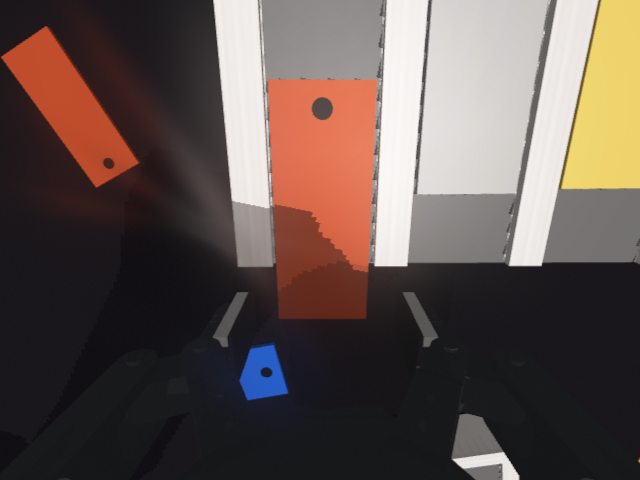

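View pics/c7.png

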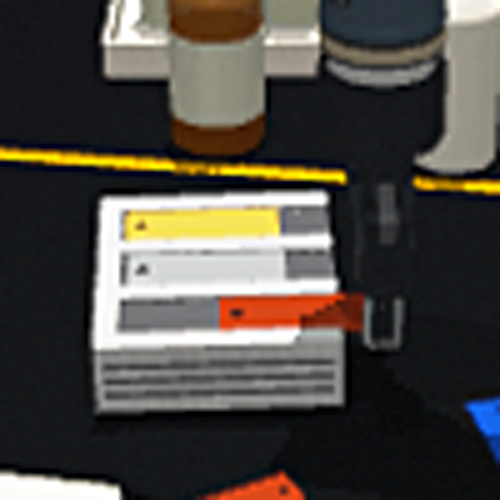

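```bash
python3 -m jog '{"gripper":[60,60,100,110,120,130,255,255,255],"linear":[[0,0,0.055],[0,0,0],[0,0,0],[0,0,0],[0,0,0],[0,0,0],[0,0,0],[0,0,0],[0,0,0]],"turn":[0,0,0,0,0,0,0,0,0]}' 40 | grep -E "ee|force|open"; python3 - <<'E'
from h import *
im=snap('side','s8.png');w=snap('wrist','w8.png');st()
cv2.imwrite('pics/c8.png',cv2.resize(im[170:270,270:370],None,fx=5,fy=5,interpolation=cv2.INTER_CUBIC))
E
```

```text
ee_pos: [0.4308, -0.15, 0.2125]
force: [-1.3, 0.3, 1.6]
opening: 0.0374
t 13.275 p [ 0.4308 -0.15    0.2125] F [-0.64  0.75  2.24] open 0.0377
[[0.9788, 0.205, 0.0001], [0.205, -0.9788, -0.0001], [0.0001, 0.0001, -1.0]] [ 26.1  23.9 -14.8 125.7  11.4  31.6 -75.3]
```

View pics/c8.png

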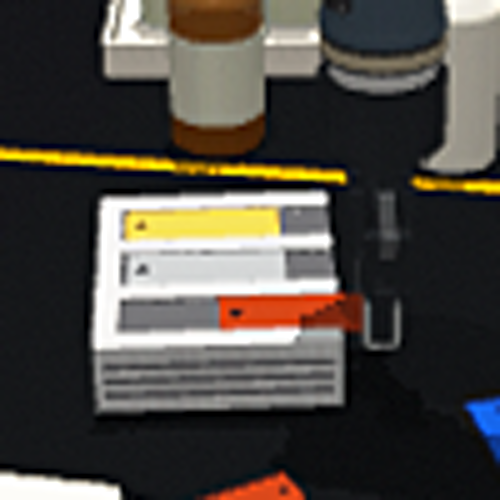

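View pics/w8.png

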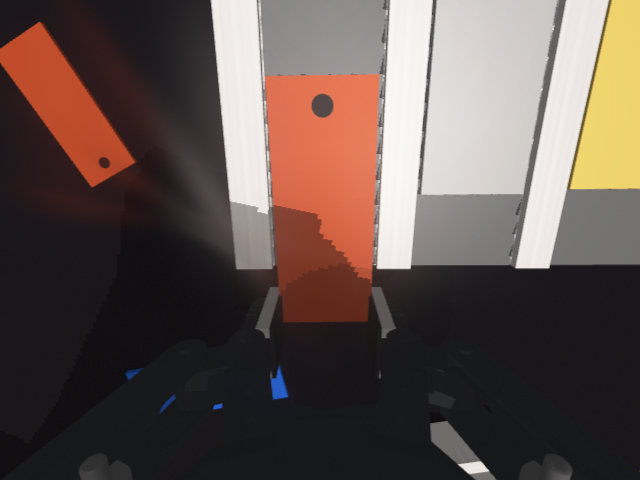

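Fingers stopped on the coupon at about 38 mm. A small test lift next.

```bash
python3 -m jog '{"gripper":[255,255,255,255,255],"linear":[[0,0,-0.05],[0,0,-0.1],[0,0,-0.15],[0,0,-0.2],[0,0,0]],"turn":[0,0,0,0,0]}' | grep -E "ee|force|open"; python3 - <<'E'
from h import *
im=snap('side','s9.png');w=snap('wrist','w9.png');st()
cv2.imwrite('pics/c9.png',cv2.resize(im[150:270,270:370],None,fx=5,fy=5,interpolation=cv2.INTER_CUBIC))
E
```

```text
ee_pos: [0.4313, -0.1501, 0.2437]
force: [-0.7, 0.6, -1.3]
opening: 0.0375
t 14.0 p [ 0.4308 -0.1501  0.2428] F [-0.02  0.26 -1.15] open 0.0378
[[0.9788, 0.2049, 0.0006], [0.2049, -0.9788, -0.0003], [0.0005, 0.0005, -1.0]] [ 27.3  20.8 -16.  124.7   9.7  35.7 -73.7]
```

View pics/c9.png

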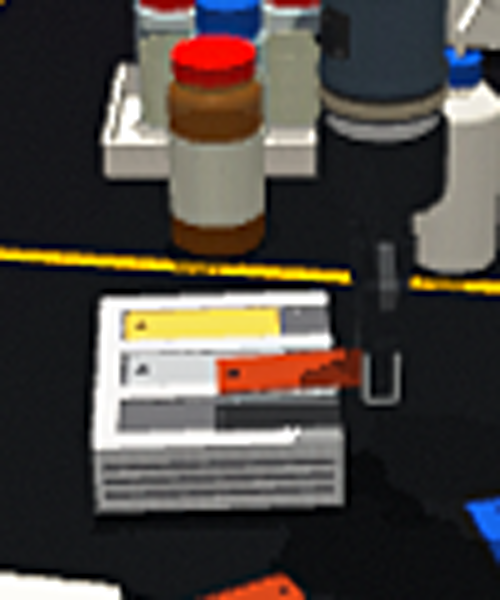

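View pics/w9.png

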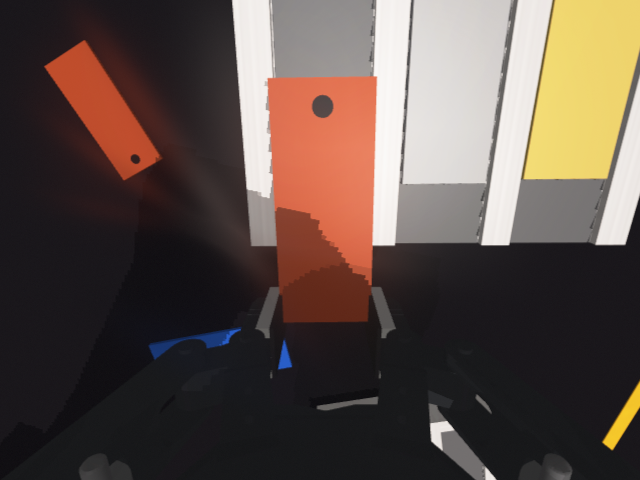

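The coupon is off the block, held by its sides and perhaps drooping slightly. I quantify the droop from the wrist view.

```bash
python3 - <<'E'
from h import *
from scipy.optimize import least_squares
info=robot.camera_info('wrist');s=robot.state();R=np.array(s['tcp_rot']);p=np.array(s['ee_pos'])
# coupon top corners tool frame: x0 front, depth z0, pitch a
def pts(q):
    x0,y0,z0,a,yaw=q;o=[]
    for l,w in((0,-.02),(0,.02),(.1,-.02),(.1,.02),(.09,0)):
        X=x0+l*np.cos(a)-w*yaw; o.append(proj('wrist',p+R@[X,y0+w+l*yaw,z0+l*np.sin(a)],info))
    return np.array(o)
for nm,obs in(('now',[(283,322),(369,321),(268,78),(376,76.5),(322.5,106)]),('before',[(283,322),(369.5,321),(266,75.5),(379,74.5),(322.5,105)])):
    r=least_squares(lambda q:(pts(q)-obs).ravel(),[0,0,.16,0,0],x_scale=[.01,.01,.01,.1,.1])
    print(nm,(r.x[:3]*1000).round(1),np.degrees(r.x[3:]).round(2),r.fun.round(1))
E
```

```text
now [ -2.3   0.5 159.6] [ 2.69 -0.88] [-1.7 -0.3  1.6 -0.5 -0.2  0.3  0.4 -0.  -0.   0.4]
before [ -2.4   0.6 159.6] [-0.28 -0.82] [-1.5 -0.3  1.2 -0.4 -0.2  0.4  0.  -0.4  0.4  0.4]
```

```bash
python3 -m jog '{"gripper":[255,255,255,255,255,255],"linear":[[0,0,-0.15],[0,0,-0.3],[0,0,-0.4],[0,0,-0.35],[0,0,-0.2],[0,0,-0.1]],"turn":[0,0,0,0,0,0]}' | grep -E "ee|force|open"; python3 -m jog '{"gripper":[255,255,255,255,255,255,255,255,255,255,255],"linear":[[0.1,-0.1,0],[0.2,-0.25,0],[0.3,-0.37,0],[0.35,-0.4,0],[0.35,-0.4,0],[0.35,-0.4,0],[0.35,-0.4,0],[0.3,-0.35,0],[0.2,-0.25,0],[0.1,-0.1,0],[0,0,0]],"turn":[0,0,0,0,0,0,0,0,0,0,0]}' | grep -E "ee|force|open"; python3 - <<'E'
from h import *
w=snap('wrist','w10.png');t=snap('top','t10.png');im=snap('side','s10.png');st()
E
```

```text
ee_pos: [0.4308, -0.15, 0.333]
force: [-1.0, 0.4, -0.7]
opening: 0.0376
ee_pos: [0.5464, 0.0593, 0.3321]
force: [-0.1, 0.1, -1.2]
opening: 0.0377
t 16.275 p [0.5461 0.0582 0.3324] F [ 0.59 -0.18 -0.66] open 0.0377
[[0.9791, 0.2033, -0.0004], [0.2033, -0.9791, -0.0009], [-0.0006, 0.0008, -1.0]] [  7.4  21.3 -22.5 108.5  10.2  52.1 -98.3]
```

View pics/w10.png

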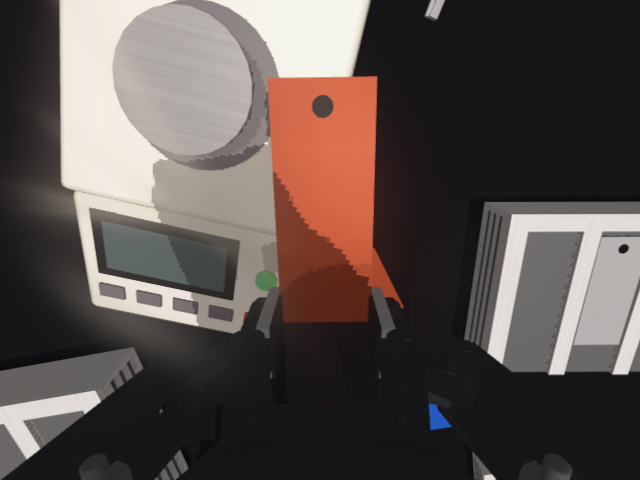

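View pics/s10.png

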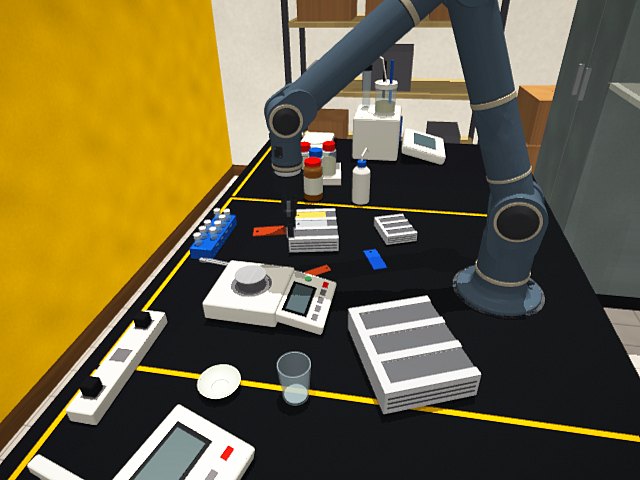

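The coupon is held steadily. The pan's upper face in the wrist view spans about 113–253 by 1–156. I check its position against the top-camera estimate.

```bash
python3 - <<'E'
from h import *
from scipy.optimize import least_squares
info=robot.camera_info('wrist')
t=np.linspace(0,2*np.pi,200)
def ext(q):
    P=np.array([proj('wrist',[q[0]+.04*np.cos(a),q[1]+.04*np.sin(a),.094],info) for a in t])
    return np.array([P[:,0].min(),P[:,0].max(),P[:,1].min(),P[:,1].max()])
print('from top est',ext([.6321,.1621]).round(1))
r=least_squares(lambda q:ext(q)-[113,253,1,156],[.632,.162]);print(r.x,r.fun.round(1))
w=cv2.imread('pics/w10.png');cv2.imwrite('pics/w10c.png',cv2.resize(w[0:180,100:290],None,fx=4,fy=4))
c=cv2.imread('pics/s10.png')
E
```

```text
from top est [ 1.064e+02  2.476e+02 -2.000e-01  1.535e+02]
[0.63187809 0.1586988 ] [-0.4  0.4  0.8 -1. ]
```

View pics/w10c.png

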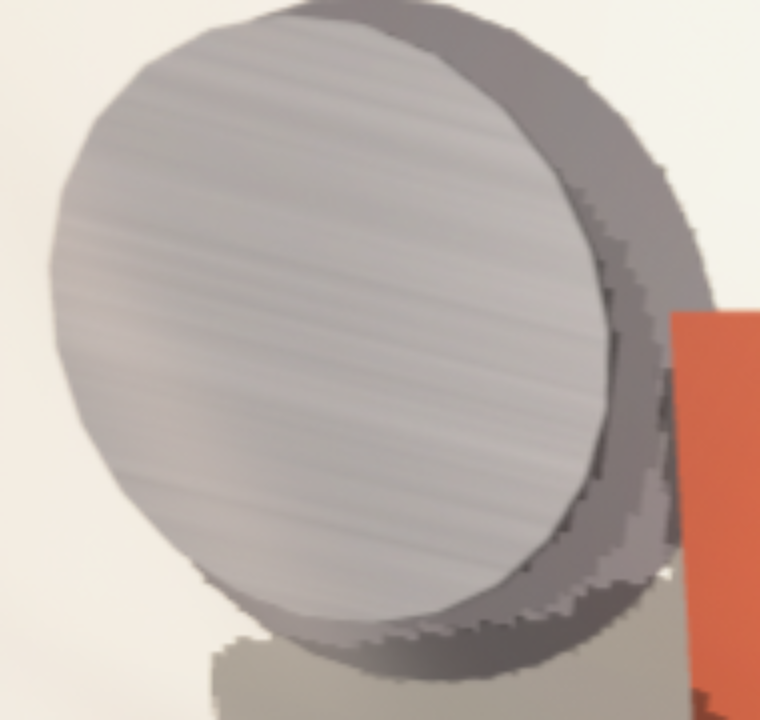

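```bash
python3 -m jog '{"gripper":[255,255,255,255,255,255,255],"linear":[[0.1,-0.15,0],[0.2,-0.3,0],[0.25,-0.35,0],[0.25,-0.35,0],[0.1,-0.15,0],[0.06,-0.06,0],[0,0,0]],"turn":[0,0,0,0,0,0,0]}' | grep -E "ee|force|open"; python3 -m jog '{"gripper":[255,255,255,255,255,255,255],"linear":[[0,0,0.1],[0,0,0.2],[0,0,0.3],[0,0,0.2],[0,0,0.1],[0,0,0.05],[0,0,0]],"turn":[0,0,0,0,0,0,0]}' | grep -E "ee|force|open"; python3 - <<'E'
from h import *
s=st();w=snap('wrist','w11.png');im=snap('side','s11.png');togo([.5858,.1495,.26])
cv2.imwrite('pics/c11.png',cv2.resize(im[220:340,190:340],None,fx=5,fy=5,interpolation=cv2.INTER_CUBIC))
E
```

```text
ee_pos: [0.586, 0.1508, 0.3323]
force: [0.5, -1.1, -0.7]
opening: 0.0379
ee_pos: [0.5861, 0.1511, 0.2755]
force: [0.0, 0.4, -0.5]
opening: 0.0377
t 18.025 p [0.5861 0.1511 0.2755] F [ 0.02  0.39 -0.48] open 0.0377
[[0.9787, 0.2051, 0.0003], [0.2051, -0.9787, 0.0001], [0.0003, -0.0, -1.0]] [  -2.4   30.   -21.7  103.7   14.2   48.9 -109. ]
t 18.125 p [0.5862 0.1511 0.2759] F [ 0.32  0.55 -0.35] open 0.038
[[0.9788, 0.205, 0.001], [0.205, -0.9788, 0.0002], [0.001, -0.0, -1.0]] [  -2.4   30.   -21.7  103.7   14.2   48.9 -109. ]
d tool mm [-0.7  1.5 15.9] units [-0.012  0.025  0.265] heading 11.830857010610568 blk [114.70346046 318.28307799]
```

View pics/w11.png

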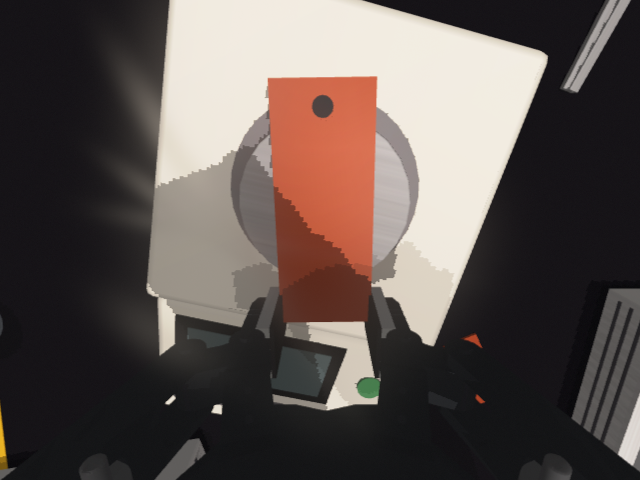

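View pics/c11.png

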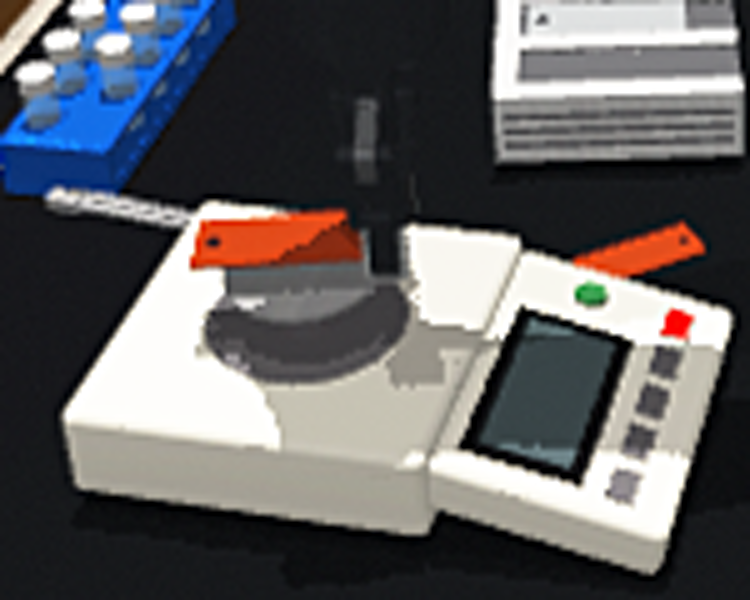

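```bash
python3 - <<'E'
from h import *
w=cv2.imread('pics/w11.png')
info=robot.camera_info('wrist')
for c,col in(((.6315,.159),(0,255,0)),((.6321,.1621),(255,0,0))):
  for a in np.linspace(0,2*np.pi,90):
    u=proj('wrist',[c[0]+.04*np.cos(a),c[1]+.04*np.sin(a),.094],info);cv2.circle(w,tuple(int(round(i)) for i in u),0,col,-1)
cv2.imwrite('pics/w11c.png',cv2.resize(w[70:330,200:450],None,fx=2.3,fy=2.3,interpolation=cv2.INTER_NEAREST))
E
```

```text
(no output)
```

View pics/w11c.png

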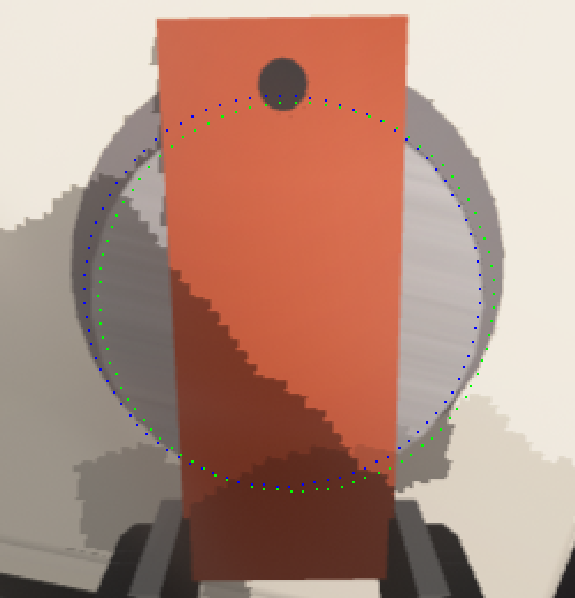

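The measured disc edges (crop 90–483) lie between the two estimates, giving a pan centre of about (.632,.161). The coupon is already centred over it, so I lower it in small steps.

```bash
python3 -m jog '{"gripper":[255,255,255,255],"linear":[[0,0,0.1],[0,0,0.06],[0,0,0.04],[0,0,0]],"turn":[0,0,0,0]}' | grep -E "ee|force"
python3 -m jog '{"gripper":[255,255,255],"linear":[[0,0,0.012],[0,0,0.012],[0,0,0]],"turn":[0,0,0]}' | grep -E "ee|force"
python3 - <<'E'
from h import *
im=snap('side','s12.png')
cv2.imwrite('pics/c12.png',cv2.resize(im[240:310,210:300],None,fx=8,fy=8,interpolation=cv2.INTER_CUBIC))
F=[]
for i in range(6): robot.get_image('side');F.append(robot.state()['force'])
print(np.mean(F,0))
E
```

```text
ee_pos: [0.5859, 0.151, 0.2632]
force: [0.1, 0.2, -1.0]
ee_pos: [0.586, 0.151, 0.2621]
force: [-0.5, -0.4, -1.5]
[-0.22287351 -0.28894644 -1.02227389]
```

View pics/c12.png

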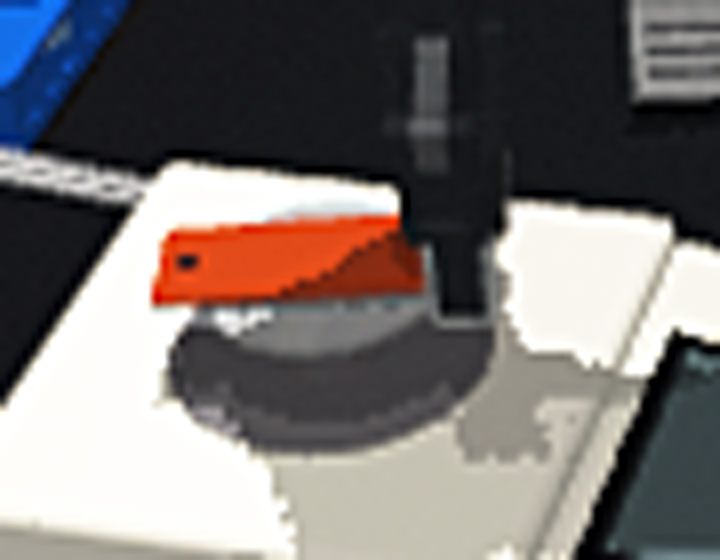

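```bash
cat > fz.py <<'E'
from h import *
F=[]
for i in range(5): robot.get_image('side');F.append(robot.state()['force'])
s=robot.state();print(round(s['clock'],2),np.round(s['ee_pos'],4),np.mean(F,0).round(2))
E
python3 -m jog '{"gripper":[255,255],"linear":[[0,0,0.012],[0,0,0]],"turn":[0,0]}' >/dev/null;python3 fz.py
python3 -m jog '{"gripper":[255,255],"linear":[[0,0,0.012],[0,0,0]],"turn":[0,0]}' >/dev/null;python3 fz.py
python3 -m jog '{"gripper":[255,255],"linear":[[0,0,0.012],[0,0,0]],"turn":[0,0]}' >/dev/null;python3 fz.py
```

```text
19.85 [0.586  0.151  0.2613] [ 0.26 -0.19 -0.74]
20.35 [0.586  0.151  0.2606] [-0.09  0.37 -1.3 ]
20.85 [0.586  0.151  0.2599] [-0.06 -0.09 -0.7 ]
```

```bash

python3 -m jog '{"gripper":[255,255],"linear":[[0,0,0.012],[0,0,0]],"turn":[0,0]}' >/dev/null;python3 fz.py
python3 -m jog '{"gripper":[255,255],"linear":[[0,0,0.012],[0,0,0]],"turn":[0,0]}' >/dev/null;python3 fz.py
python3 - <<'E'
from h import *
im=snap('side','s13.png');w=snap('wrist','w13.png')
cv2.imwrite('pics/c13.png',cv2.resize(im[240:310,210:300],None,fx=8,fy=8,interpolation=cv2.INTER_CUBIC))
E
```

```text
21.35 [0.586  0.151  0.2592] [-0.35  0.05 -0.54]
21.85 [0.586  0.151  0.2584] [ 0.34  0.27 -0.34]
```

View pics/c13.png

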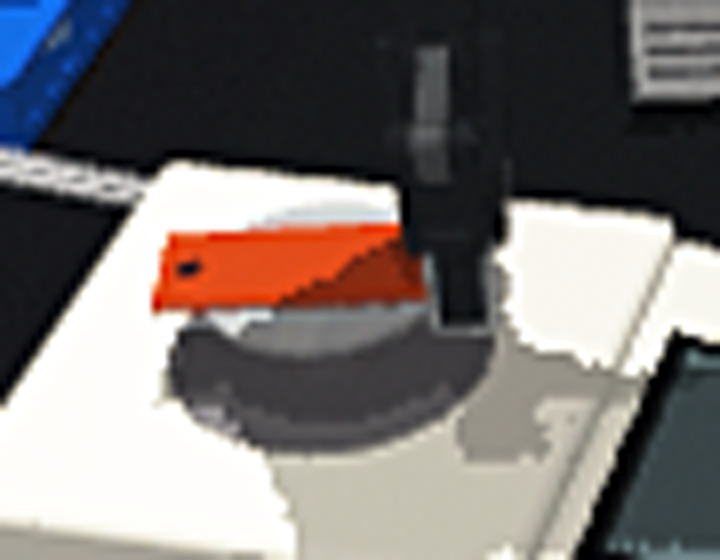

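View pics/w13.png

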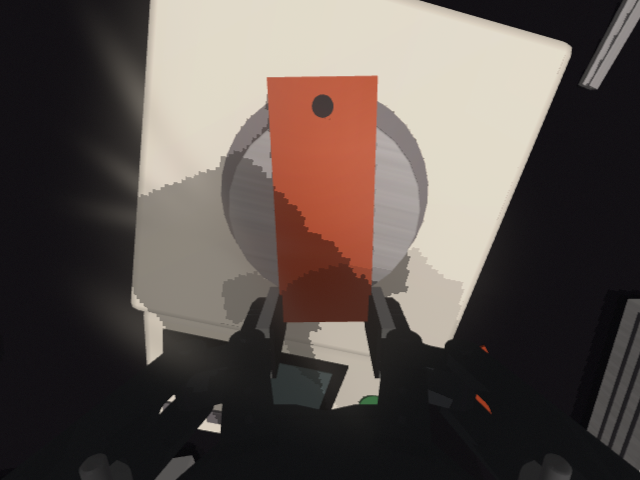

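The rear end now touches and the coupon is levelling (force rising slowly, slope reduced). Continuing.

```bash

python3 -m jog '{"gripper":[255,255],"linear":[[0,0,0.012],[0,0,0]],"turn":[0,0]}' >/dev/null;python3 fz.py
python3 -m jog '{"gripper":[255,255],"linear":[[0,0,0.01],[0,0,0]],"turn":[0,0]}' >/dev/null;python3 fz.py
python3 -m jog '{"gripper":[255,255],"linear":[[0,0,0.008],[0,0,0]],"turn":[0,0]}' >/dev/null;python3 fz.py
python3 - <<'E'
from h import *
im=snap('side','s14.png')
cv2.imwrite('pics/c14.png',cv2.resize(im[240:310,210:300],None,fx=8,fy=8,interpolation=cv2.INTER_CUBIC))
E
```

```text
22.45 [0.586  0.151  0.2577] [-0.21 -0.24 -0.25]
22.95 [0.586  0.151  0.2571] [ 0.02  0.21 -0.45]
23.45 [0.586  0.151  0.2567] [-0.3  -0.07 -0.24]
```

View pics/c14.png

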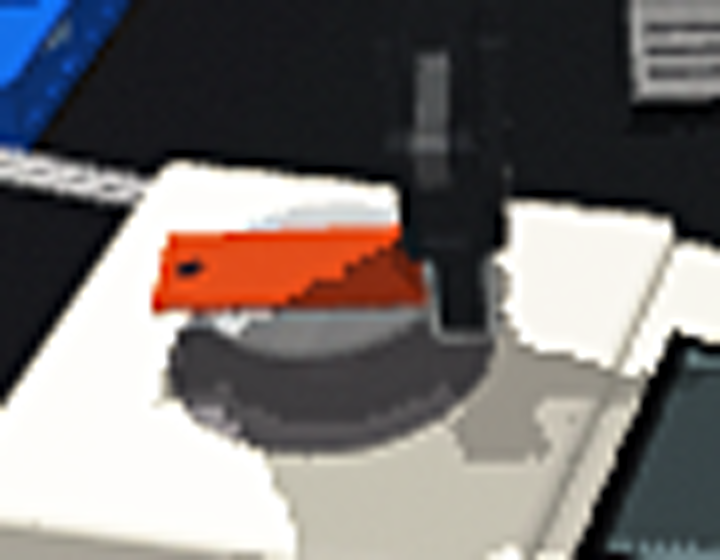

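```bash

python3 -m jog '{"gripper":[255,255],"linear":[[0,0,0.008],[0,0,0]],"turn":[0,0]}' >/dev/null;python3 fz.py
python3 -m jog '{"gripper":[255,255],"linear":[[0,0,0.006],[0,0,0]],"turn":[0,0]}' >/dev/null;python3 fz.py
python3 -m jog '{"gripper":[255,255],"linear":[[0,0,0.006],[0,0,0]],"turn":[0,0]}' >/dev/null;python3 fz.py

```

```text
24.0 [0.586  0.151  0.2562] [-0.16 -0.46  1.04]
24.5 [0.586  0.151  0.2559] [-0.65 -0.29  2.31]
25.0 [0.586  0.151  0.2555] [-0.71 -0.41  3.35]
```

Coupon level on the pan: the slope now equals the pan spring's 3 N/mm. I ease off most of the preload and release.

```bash

python3 -m jog '{"gripper":[255,255],"linear":[[0,0,-0.014],[0,0,0]],"turn":[0,0]}' >/dev/null;python3 fz.py
python3 -m jog '{"gripper":[60,60,60,60],"linear":[[0,0,0],[0,0,0],[0,0,0],[0,0,0]],"turn":[0,0,0,0]}' 20 | grep -E "ee|force|open";python3 fz.py
python3 - <<'E'
from h import *
im=snap('side','s15.png');snap('wrist','w15.png')
cv2.imwrite('pics/c15.png',cv2.resize(im[240:310,210:300],None,fx=8,fy=8,interpolation=cv2.INTER_CUBIC))
E
```

```text
25.5 [0.586  0.151  0.2562] [0.34 0.24 1.27]
ee_pos: [0.586, 0.151, 0.2562]
force: [-0.8, 0.3, -0.3]
opening: 0.0652
26.25 [0.586  0.151  0.2563] [ 0.43  0.25 -0.33]
```

View pics/c15.png

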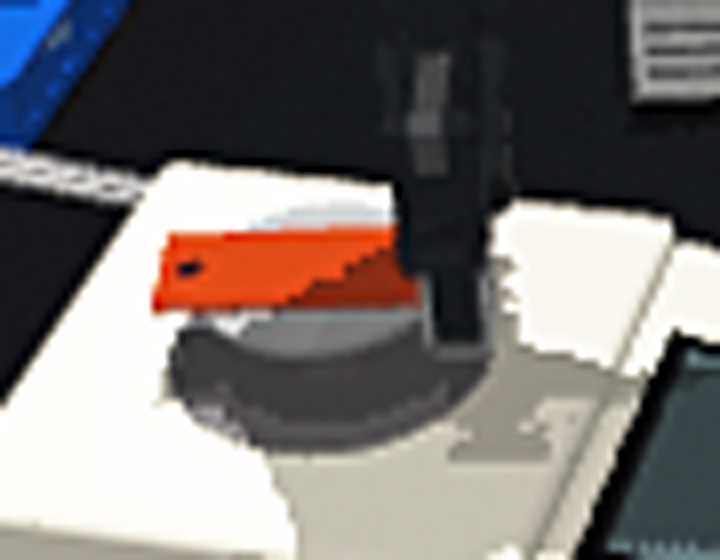

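View pics/w15.png

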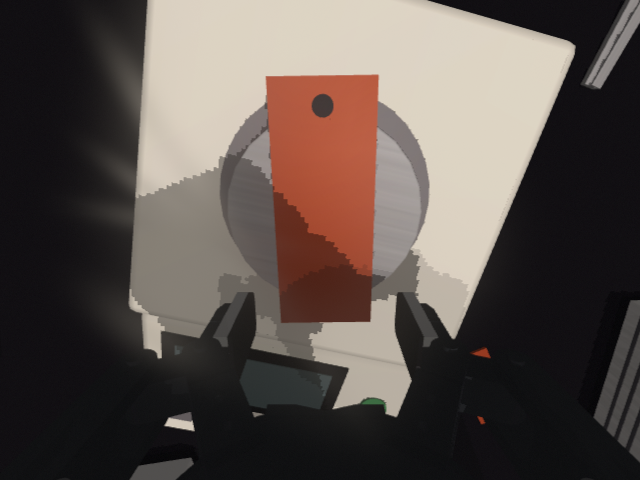

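The jaws are clear on both sides (coupon 281–371, jaws about 250 and 400) and the coupon stays flat on the pan. Retreating straight up, then back.

```bash

python3 -m jog '{"gripper":[60,60,60,60,60,60,60,60,60,60,60],"linear":[[0,0,-0.05],[0,0,-0.2],[0,0,-0.5],[0,0,-0.7],[0,0,-0.7],[-0.5,0,0],[-0.7,0,0],[-0.7,0,0],[-0.4,0,0],[0,0,0],[0,0,0]],"turn":[0,0,0,0,0,0,0,0,0,0,0]}' | grep -E "ee|force|open"
python3 - <<'E'
from h import *
im=snap('side','s16.png');snap('wrist','w16.png');t=snap('top','t16.png');st()
a=cv2.resize(im[240:310,210:300],(640,498),interpolation=cv2.INTER_CUBIC)
cv2.imwrite('pics/c16.png',a)
E
```

```text
ee_pos: [0.4517, 0.1229, 0.3861]
force: [-0.3, -0.9, -0.7]
opening: 0.0653
t 27.875 p [0.4518 0.1229 0.3854] F [-0.29  0.24 -0.05] open 0.0652
[[0.9788, 0.2048, 0.0005], [0.2048, -0.9788, 0.0006], [0.0006, -0.0004, -1.0]] [   3.    10.5  -26.2  115.1    5.6   55.6 -104.2]
```

View pics/c16.png

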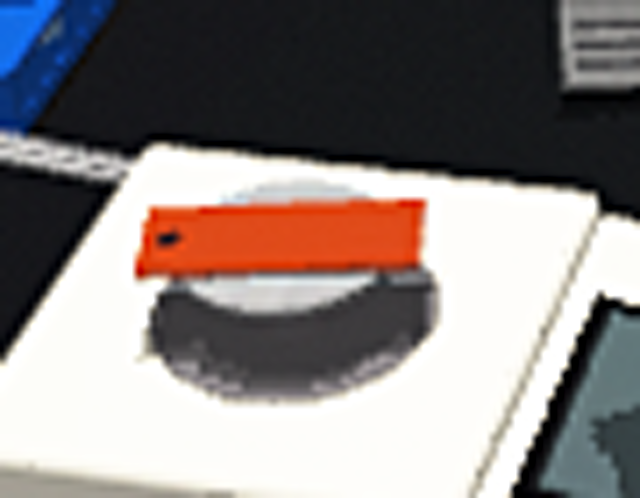

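View pics/w16.png

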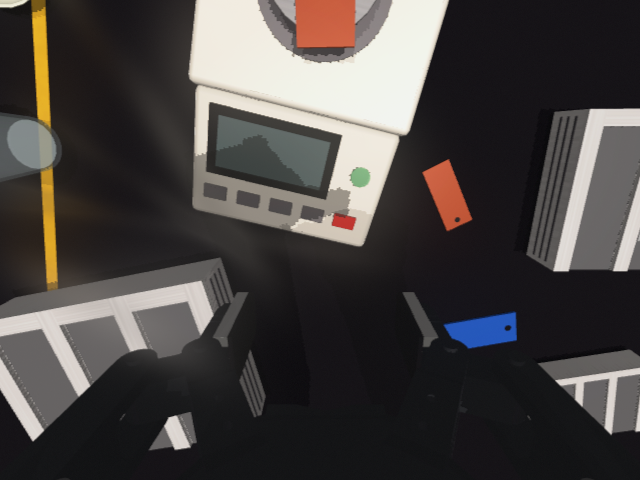

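View pics/t16.png

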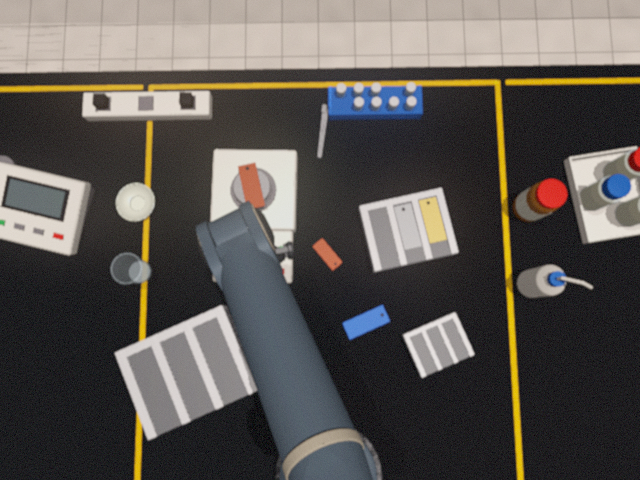

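The coupon lies flat and centred on the pan (top view: centre about (251,186), same as the pan's), and nothing else has moved. Handing in.

```bash
python3 - <<'E'
from h import *
print(robot.job_done());st()
E
```

```text
the job is handed in; nothing more can be done
None
the job is handed in; nothing more can be done
```

The copper coupon is on the balance pan and the job was handed in at about 28 s.

**Slide:** I pressed the shut fingertips on the coupon's face at about 4–7 N (highest reading 7.4 N). I slid it along the lane until it overhung the front edge by about 27 mm, and the camera showed it still flat in its lane.

**Lift and placing:** I pinched the overhanging end by its two sides at 40 N and lifted it off. I lowered it until the pan carried it level, at about 4.4 N at most on the pan. I then eased off, opened the jaws and backed away.

**Last checks:**
- **Coupon:** it lies flat on the pan. Its centre matches the pan's in the top view, to within what I could read off the picture.
- **Robot:** the gripper is clear of everything, with wrist force near zero.
- **Other things:** the other coupons, the look-alikes and the loose things on the bench look unmoved in the top view.

**What disagreed:**
- The wrist and top cameras differed by about 3 mm sideways, and I settled it with close views at the lane and at the pan.
- The coupon drooped about 3° in the grip. It levelled out against the pan before I let go.
- The jaws read about 38 mm on the 40 mm coupon.

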